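Bring the clipper round to the front

TASK

The barber needs the clipper next: push the rotating tray round by its rim, with the fingertips, until the bay with the black hair clipper faces squarely to the front, the side of the drawer unit where the drawer handles are, and leave it standing still there. Turn it gently and touch nothing that lies in the tray, nor its blue dividers and hub. Leave the drawers shut and the things on the ledge where they are.

Things in the scene. Friction and masses are not known exactly. Their poses are not given: they have to be found in the camera images.
- unit: Low aluminium drawer unit fixed on the ledge, 300 mm deep (its x), 330 wide (its y), 140 high, flat top. Origin: centre of its underside. Its -x axis points out of the front, where two drawers' bar handles and a lever latch stand out about 40 mm, below the top. It stands turned by up to 20 degrees.
- carousel: Rotating tray on a bearing foot, centred on the unit's top; turns endlessly both ways about its z (up). White rim: outside radius 140 mm, top 38 mm above the origin. Origin: on the axis, at the unit's top (140 mm above the ledge). Three bays of 120 degrees: clipper on the tray's -x axis, comb next counter-clockwise from above, then cup. Done when its axes are parallel to the unit's, -x to -x.
- tab (a point): Outer end, at mid-height (27 mm above the tray's origin), of the blue finger tab on the tray's -x axis. Nine such tabs stand out from the rim, 40 degrees apart: upright lugs 18 mm wide, reaching from the rim (140 mm) to 159 mm from the axis, 16 to 38 mm above the tray's origin. The gaps between them are open outwards, upwards and down to the unit's top.
- bay (a point): On the tray's inner floor (16 mm above its origin), 80 mm from the axis along the tray's -x: middle of the clipper's bay. The tray's friction is about 0.07 N m: half a newton at a tab turns it, and it stops within a few degrees when no longer pushed.
- insert: Blue divider insert fixed in the tray: a hub of radius 16 mm and three upright walls 3.5 mm thick running from the hub to 132 mm from the axis, up to 42 mm above the tray's origin; a white ball on the hub tops out at 63 mm. Same origin and axes as the tray. Not to be touched.
- clipper: Black cordless hair clipper lying loose in its bay, 158 mm long (its x, steel blade at +x), 45 mm wide, 36 mm high; it lies across the bay (at right angles to the radius), its middle about 80 mm from the tray's axis. Origin: centre of its underside. It must not be touched itself.
- comb: Red plastic comb lying loose in its bay, 160 mm long (its x), 30 mm wide, 5 mm thick, origin at the centre of its underside. Not to be touched.
- cup: White ceramic coffee cup standing loose in its bay, rim radius 31 mm, 54 mm high (its top 70 mm above the tray's origin, the highest thing in the tray), origin at the centre of its underside. Not to be touched.
- steel_tray: Shallow stainless steel tray, loose on the ledge beside the unit, 200 x 120 x 22 mm, origin at the centre of its underside. A bystander.
- bottle: Green glass bottle with black cap, loose, upright on the ledge at the other side of the unit, radius 27 mm, 150 mm high, origin at the centre of its underside. A bystander.
- unit_drawer0 (a joint): Top drawer of the unit: 0 shut, grows as it slides out (m). To stay shut.
- unit_drawer1 (a joint): Lower drawer of the unit: 0 shut, grows as it slides out (m). To stay shut.
Mind the look-alikes: they are no part of the job. Of the things that look like the clipper, the middle-sized one is meant.

How it is judged:
At the end, for the whole second after the job is handed in: Tray at rest within 10 degrees of square, clipper in front and its middle within 18 mm of the unit's centre line; clipper, comb and cup still in their bays and not tipped, drawers shut within 15 mm, steel tray and bottle within 20 mm of where they stood (y of clipper in the frame of unit between -0.018 and 0.018 m and x of clipper in the frame of unit below -0.06 m and angle between the x axis of carousel and the x axis of unit, either way round below 0.17 rad and angular speed of carousel below 0.05 rad/s and linear speed of clipper below 0.02 m/s and horizontal distance between clipper and carousel below 0.1 m and horizontal distance between each of comb, cup and carousel below 0.11 m and height (world z) of each of clipper, comb below 0.165 m and angle between each of clipper, comb, cup's own z axis and vertical below 0.15 rad and value of joint each of unit_drawer0, unit_drawer1 below 0.015 m and distance of each of steel_tray, bottle from where it was at the start of the episode below 0.02 m); the robot touches nothing.
It fails at once if the clipper, comb or cup is touched (contact force between any of the fingers, the arm and clipper above 0.5 N or contact force between any of the fingers, the arm and comb above 0.5 N or contact force between any of the fingers, the arm and cup above 0.5 N).
It fails at once if the dividers or the hub are touched instead of the rim (contact force between any of the fingers, the arm and insert above 0.5 N).
It fails at once if the clipper, comb or cup is lifted or tipped (height (world z) of any of clipper, comb, cup above 0.175 m or angle between any of clipper, cup's own z axis and vertical above 0.35 rad).
It fails at once if the tray is spun hard, pushed with more than 25 N, or pushed with the arm or the gripper's body instead of the fingers (angular speed of carousel above 3 rad/s or contact force between the fingers and carousel above 25 N or contact force between the arm and carousel above 2 N).
It fails at once if the steel tray or the bottle is disturbed, or a drawer is pulled open (distance of any of steel_tray, bottle from where it was at the start of the episode above 0.03 m or value of joint any of unit_drawer0, unit_drawer1 above 0.03 m).
It also fails if it takes over 54 s, if anything falls off the work surface, if the arm or the gripper's body presses on something with over 40 N, if the wrist force passes 120 N, or if a joint passes its speed limit or range.

ROBOT

A 7-joint arm with a two-finger parallel gripper is mounted at the origin on the work surface. World frame = base frame: x ahead of the robot, y to its left, z up, the work surface at z = 0. Lengths are in m, angles in rad, forces in N, time in s.
With the tool pointing down it reaches from about 0.425 to 0.925 m from the base axis. Payload 6.8 kg.
Tool frame: the origin (TCP) lies at the very end of the fingers, on their centre line; the grasp point (between the pads) lies r.grip_point_offset behind it (r.grip_point_offset is the distance from the TCP to the grasp point, in m); z points along the fingers, y is the direction in which the jaws open and shut (so a half turn about z gives the same grasp; the last joint's range is limited). The gripper opens to 88 mm and grips with 3 to 60 N. Pads are 20 mm wide; open, the fingers measure 115 mm over their backs; the gripper's body (75 mm by 178 mm) begins 61 mm behind the grasp point.
Start: joints at [1.042, 0.477, 0.022, 1.555, -0.011, 1.109, -0.083], TCP at [0.276, -0.616, 0.223] pointing down, gripper open.
Joint ranges: [-2.96, 2.96], [-0.34, 2.1], [-1.41, 1.46], [0.24, 2.44], [-1.37, 4.51], [0.17, 1.92], [-2.96, 2.96]. Speed limits (rad/s): [2.39, 2.39, 3.14, 3.14, 3.14, 3.14, 3.14].

INTERFACE

Orientations are given as a 3x3 rotation matrix whose columns are the frame's x, y, z axes.
In Python, from station import r gives the robot as it stands. Calls block until the motion is done:
- r.goto(position, orientation): joint-space move of the TCP to a pose.
- r.servo_line(position, max_speed=0.15, ori=None): straight line of the TCP; ori=None keeps the orientation; max_speed is the mean speed in m/s.
- r.move_j(angles): joint-space move.
- r.release() and r.gripper_close(): open the fingers fully, or close them until they stop; the grip force is fixed at half the most.
- r.dwell(seconds).
- r.solve_ik(position, orientation): joint angles nearest the present ones, or None.
- r.read_state(): the state.
- r.read_camera(name): name is "scene" or "side" or "wrist"; returns the picture (480x640x3 uint8, red, green, blue); there is no depth.
- r.calibration(name): a dict with "vertical_fov" (degrees; the focal length in pixels is half the picture's height over the tangent of half this angle, whatever the lens; pixels are square), "cx", "cy" (the principal point, pixels), "R" (3x3) and "t" (3): a world point X has camera coordinates R X + t; the wrist camera has in their place "tool_from_camera" (4x4, takes a point from camera to tool coordinates, whose origin is the TCP and whose axes are the flange's). Camera axes: x right, y down, z forward; pixel columns grow to the right and rows downward; lengths in m; the calibration is good to about 2 mm. The wrist camera is an equidistant fisheye: a pixel r from the principal point sees the ray r / f radians off the axis. A picture is of the moment at which its call begins: read the wrist's pose just before it. calibration takes no time and is no camera call.
A pose or a line that the arm cannot do raises r.MotionError and nothing moves.
- r.close_job(): hands the job in, once; it reports no verdict.
Trained networks look in the newest picture that a camera, given by its name, has taken for a name from the list of things; names that differ only in an ending like _2 or _b are one class to them, and where a whole thing is asked for, a point or a joint stands for the part that bears it (a point fixed in the world has none). Each returns a list of dicts, best first, with "p" (0 to 1); they miss things now and then, are a little off and sometimes report something else, mostly with a low value. They report only what shows in the picture. A call takes as long as a camera call. They do not tell look-alikes from the thing itself.
- r.spot_in(camera, target): "position" ([x, y, z] in m, in world coordinates, good to about 4 mm: the middle of the surface that is visible of it).
The state is a dict: "t": time; "joint_pos": joint angles; "joint_velocities": joint speeds; "joint_torque": joint torques, N m; "tool_pos": TCP position; "orientation": TCP orientation; "ft_force": force on the tool from outside, world axes, zero at the start; "wrist_torque": the same for the moment, N m; "gripper_width": opening from 0.0 (shut) to 1.0 (fully open).
Only numpy, scipy, OpenCV 4.12 (cv2) and the standard library are available. Lean on these libraries where they do the work, as an engineer would, in place of code of your own. Each camera call takes 0.05 s, during which the arm holds its last target. There are 200 camera calls.

## Working session

There is one attempt and no reset: what is moved stays moved. The work goes in short steps, each a Python script; the robot and the scene stay as the last script left them, time stands still between calls to the robot, and variables do not carry over. Pictures are saved under pics/ and viewed, about 8 in all and at most 12, crops included, and the job is handed in when it is done.

```bash
mkdir -p pics; ls; python3 - <<'E'
from station import r
import cv2,numpy as np
for c in ["scene","side"]:
    im=r.read_camera(c); cv2.imwrite(f"pics/{c}0.png",im[:,:,::-1])
    k=r.calibration(c); print(c,k)
    for n in ["unit","carousel","clipper","comb","cup","insert","tab","steel_tray","bottle"]:
        print(n,[(np.round(d["position"],3).tolist(),round(d["p"],2)) for d in r.spot_in(c,n)])
print(r.read_state()["t"],r.grip_point_offset)
E
```

```text
pics
scene {'vertical_fov': 55.370340147336364, 'cx': 324.01845264657163, 'cy': 234.2584280037313, 'R': array([[-0.38027573,  0.92471379, -0.01716928],
       [ 0.72668028,  0.28725061, -0.62403754],
       [-0.57212423, -0.24978291, -0.78120571]]), 't': array([ 0.1765967 , -0.35546382,  1.56118236])}
unit [([0.756, 0.062, 0.125], 0.67)]
carousel [([0.654, -0.041, 0.154], 0.78)]
clipper [([0.724, 0.015, 0.187], 0.9), ([0.472, 0.348, 0.047], 0.8), ([0.363, 0.0, 0.024], 0.61)]
comb [([0.569, -0.01, 0.162], 0.57)]
cup [([0.658, -0.121, 0.192], 0.68)]
insert [([0.645, -0.032, 0.172], 0.63)]
tab [([0.652, -0.038, 0.158], 0.9), ([0.65, -0.034, 0.173], 0.72)]
steel_tray [([0.745, 0.276, 0.0], 0.94)]
bottle [([0.516, -0.282, 0.083], 0.81), ([0.492, 0.066, 0.103], 0.6)]
side {'vertical_fov': 52.804074071750165, 'cx': 330.33275715807576, 'cy': 234.38824995273515, 'R': array([[-0.92743221, -0.37398916, -0.0012662 ],
       [-0.22583661,  0.56273026, -0.79519336],
       [ 0.29810623, -0.73720198, -0.60635461]]), 't': array([0.56348467, 0.21071357, 1.06763496])}
unit [([0.584, 0.096, 0.107], 0.77), ([0.701, 0.036, 0.188], 0.64)]
carousel [([0.63, -0.029, 0.161], 0.79)]
clipper [([0.453, 0.362, 0.046], 0.94), ([0.356, 0.008, 0.024], 0.64), ([0.699, 0.035, 0.19], 0.62)]
comb [([0.567, -0.008, 0.157], 0.66)]
cup [([0.653, -0.108, 0.192], 0.65), ([0.565, -0.009, 0.16], 0.35)]
insert [([0.635, -0.057, 0.175], 0.67)]
tab [([0.63, -0.028, 0.16], 0.67)]
steel_tray [([0.741, 0.273, 0.003], 0.59)]
bottle [([0.491, -0.277, 0.091], 0.72)]
1.0 0.0187
```

View pics/scene0.png

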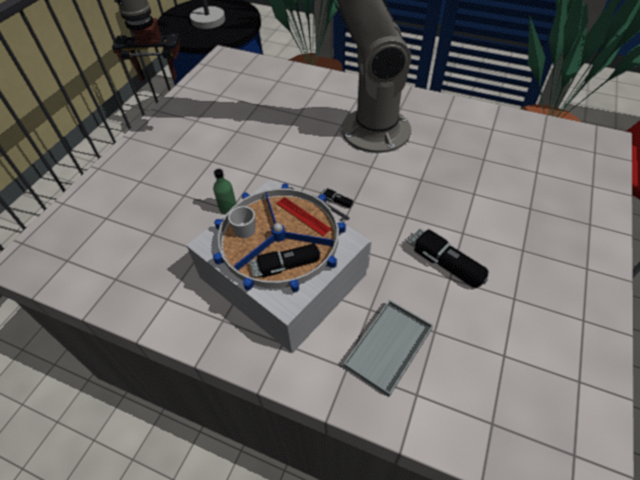

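View pics/side0.png

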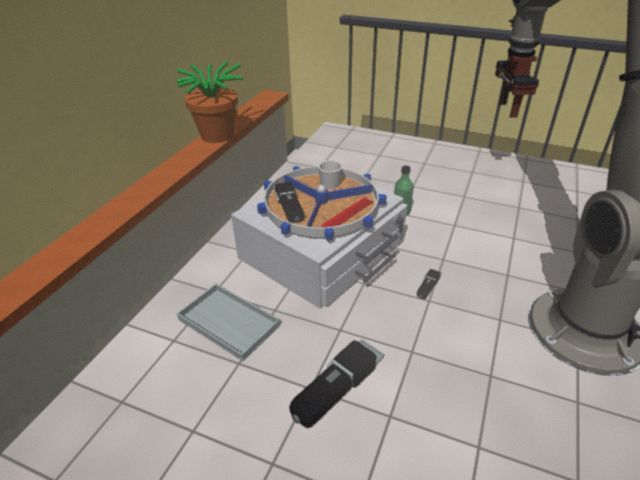

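The middle-sized clipper is the one in the tray. The unit's front faces the robot, and its top corners in the scene picture are about (371,242), (291,320) and (189,245). Next I'll fit the tray and unit poses.

```bash
cat > h.py <<'E'
from station import r
import cv2,numpy as np
from scipy.optimize import least_squares
def K(c):
    k=r.calibration(c); f=240/np.tan(np.radians(k["vertical_fov"]/2)); return k,f
def proj(c,X):
    k,f=K(c); p=np.atleast_2d(X)@k["R"].T+k["t"]; return p[:,:2]/p[:,2:]*f+[k["cx"],k["cy"]]
def back(c,uv,z):
    k,f=K(c); uv=np.atleast_2d(uv).astype(float)
    d=np.c_[(uv-[k["cx"],k["cy"]])/f,np.ones(len(uv))]@k["R"]; o=-k["R"].T@k["t"]
    return o+d*((z-o[2])/d[:,2])[:,None]
def tabs(im,c,ctr):
    """tray angle mod 40 deg from the blue blobs 145..165 mm from ctr"""
    hsv=cv2.cvtColor(im,cv2.COLOR_RGB2HSV); m=cv2.inRange(hsv,(108,120,50),(130,255,255))
    n,_,st,ce=cv2.connectedComponentsWithStats(m)
    P=back(c,ce[1:],.167)[:,:2]; a=st[1:,4]
    d=np.hypot(*(P-ctr).T); return P[(d>.13)&(d<.175)&(a>12)]
def fit(P,c0):
    f=lambda q:(lambda v:np.r_[np.hypot(*v.T)-.150, .15*np.sin(9*(np.arctan2(v[:,1],v[:,0])-q[2]))/9])(P-q[:2])
    best=min((least_squares(f,[*c0,a],loss='soft_l1',f_scale=.003) for a in np.radians([0,13,26])),key=lambda s:s.cost)
    return best.x,best.fun
E
python3 - <<'E'
from h import *
S={}
for c in ["scene","side"]:
    im=cv2.imread(f"pics/{c}0.png")[:,:,::-1].copy()
    P=tabs(im,c,[.648,-.035]); q,fu=fit(P,[.648,-.035]); S[c]=q
    print(c,len(P),np.round(q[:2],4),np.degrees(q[2])%40,np.round(fu*1000,1))
print("corners",np.round(back("scene",[[371,242],[291,320],[189,245]],.14),3))
ctr=(S["scene"][:2]+S["side"][:2])/2
out=[]
for c in ["scene","side"]:
    im=cv2.imread(f"pics/{c}0.png"); S_=4
    p=proj(c,[*ctr,.15])[0]; x0,y0=int(p[0]-100),int(p[1]-75)
    big=cv2.resize(im[y0:y0+150,x0:x0+200],None,fx=S_,fy=S_,interpolation=cv2.INTER_CUBIC)
    cv2.imwrite(f"pics/{c}_crop.png",big); print(c,x0,y0)
E
```

```text
scene 9 [ 0.6423 -0.0401] 19.46755556927854 [ 3.3  3.1  3.7  1.1 -0.4 -0.1  0.3  0.4  0.2 -0.8  0.3 -0.2  0.3  3.3
 -3.   1.3 -2.   0.8]
side 6 [ 0.6527 -0.0467] 0.2248958928534873 [ 2.4  1.2 -0.7  0.   1.   0.6 -3.2  1.2  5.6 -0.3 -0.3 -0.9]
corners [[ 0.569  0.166  0.14 ]
 [ 0.827  0.077  0.14 ]
 [ 0.737 -0.233  0.14 ]]
scene 176 163
side 221 127
```

View pics/scene_crop.png

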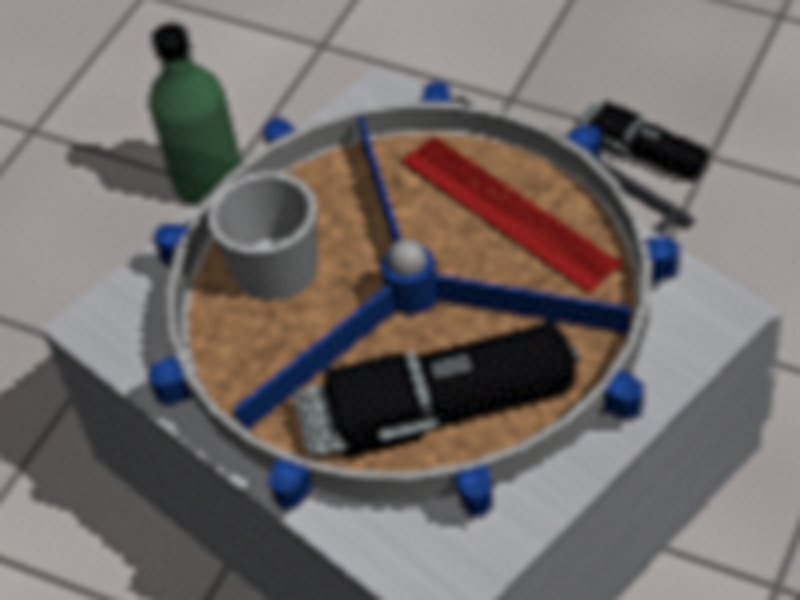

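View pics/side_crop.png

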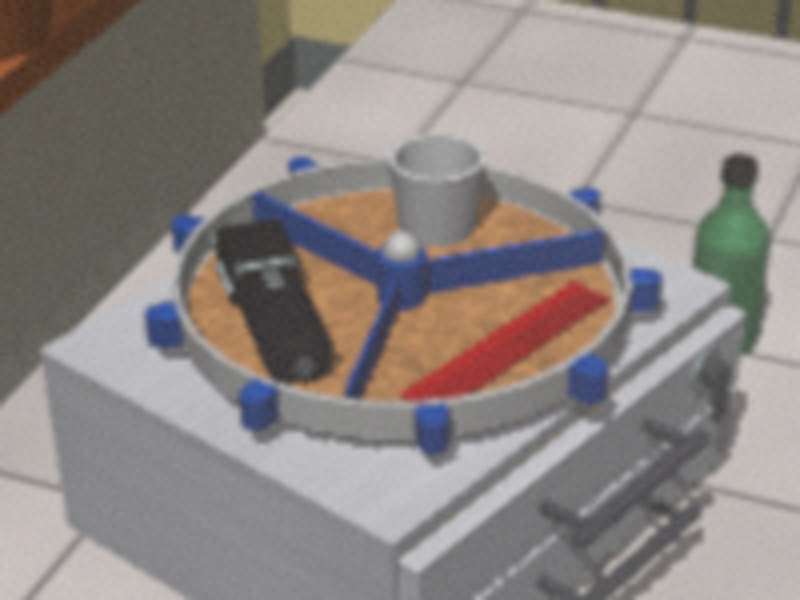

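```bash
cat >> h.py <<'E'
def trib(pts):
    A,b=[],[]
    for c,uv in pts:
        k,f=K(c); d=np.r_[(np.array(uv)-[k["cx"],k["cy"]])/f,1]@k["R"]; d/=np.linalg.norm(d)
        M=np.eye(3)-np.outer(d,d); A.append(M); b.append(M@(-k["R"].T@k["t"]))
    return np.linalg.solve(sum(A),sum(b))
E
python3 - <<'E'
from h import *
off={"scene":(176,163),"side":(221,127)}
full=lambda c,p:(np.atleast_2d(p)+.5)/4-.5+off[c]
print("ball",trib([("scene",full("scene",(407,257))[0]),("side",full("side",(402,245))[0])]))
print("backleft/frontleft tri",)
T={"scene":[(624,395),(474,490),(289,482),(169,380),(171,242),(662,258),(585,140)],"side":[(259,406),(433,428),(589,380),(645,289),(163,326)]}
Cn={"scene":[((45,330),(1,-1)),((778,318),(-1,1)),((463,630),(1,1))],"side":[((42,350),(1,1))]}
for c in T:
    P=back(c,full(c,T[c]),.165)[:,:2]
    for p in P:
        v=p-[.65,-.037]; print(c,np.round(p,3),round(np.hypot(*v),4),round(np.degrees(np.arctan2(v[1],v[0])),1))
for c in Cn:
  for p,s in Cn[c]:
    print(c,s,np.round(back(c,full(c,p),.14),3))
print(np.round(back("side",full("side",[(395,545),(728,285)]),.14),3))
# divider outer ends at top z=.182, r=.132
for c,ps in {"scene":[(632,312),(245,408),(363,120)],"side":[(258,200),(603,240)]}.items():
    for p in back(c,full(c,ps),.18)[:,:2]:
        v=p-[.65,-.037]; print("wall",c,np.round(np.hypot(*v),3),np.degrees(np.arctan2(v[1],v[0])))
E
```

```text
ball [ 0.64709368 -0.03722622  0.19539587]
backleft/frontleft tri
scene [0.672 0.107] 0.1454 81.3
scene [0.76  0.055] 0.1431 40.0
scene [ 0.792 -0.04 ] 0.1422 -1.3
scene [ 0.757 -0.136] 0.1457 -42.7
scene [ 0.668 -0.187] 0.1512 -83.1
scene [0.572 0.091] 0.15 121.5
scene [0.5   0.012] 0.1577 161.9
side [0.675 0.104] 0.1435 80.1
side [0.576 0.087] 0.1443 120.9
side [0.51  0.011] 0.1483 161.0
side [ 0.508 -0.092] 0.1523 -158.7
side [0.764 0.054] 0.1452 38.6
scene (1, -1) [[ 0.739 -0.237  0.14 ]]
scene (-1, 1) [[0.57  0.164 0.14 ]]
scene (1, 1) [[0.827 0.078 0.14 ]]
side (1, 1) [[0.839 0.072 0.14 ]]
[[ 0.568  0.16   0.14 ]
 [ 0.47  -0.154  0.14 ]]
wall scene 0.133 100.1487822781269
wall scene 0.124 -19.76778911799464
wall scene 0.13 -141.8729344069094
wall side 0.121 -19.56783980730472
wall side 0.132 -144.4182427035509
```

```bash
cat >> h.py <<'E'
C=np.array([.648,-.0365]); 
def pose(th,z,R=.1555,flip=1):
    t=np.radians(th); x=flip*np.array([np.cos(t),np.sin(t),0]); zz=np.array([0,0,-1.])
    return np.r_[C+R*np.array([np.cos(t),np.sin(t)]),z],np.c_[x,np.cross(zz,x),zz]
E
python3 - <<'E'
from h import *
print(r.read_state()["orientation"].round(2) if hasattr(r.read_state()["orientation"],'round') else r.read_state()["orientation"])
for fl in (1,-1):
  for th in range(-180,180,20):
    q=r.solve_ik(*pose(th,.151,flip=fl)); print(fl,th,None if q is None else np.round(q,2).tolist())
E
```

```text
[[ 0.91  0.41  0.  ]
 [ 0.41 -0.91  0.  ]
 [ 0.    0.   -1.  ]]
1 -180 [0.58, 0.36, -0.76, 2.01, 0.32, 0.89, 1.22]
1 -160 [0.68, 0.39, -0.77, 1.98, 0.35, 0.9, 1.66]
1 -140 [1.01, 0.64, -1.18, 1.88, 0.67, 1.09, 1.83]
1 -120 [1.0, 0.73, -1.19, 1.77, 0.74, 1.17, 2.2]
1 -100 [-0.55, 0.91, 1.27, 1.74, -0.92, 1.23, -2.35]
1 -80 [0.03, 0.59, 0.24, 1.56, -0.16, 1.0, -2.66]
1 -60 [0.05, 0.66, 0.16, 1.43, -0.11, 1.06, -2.39]
1 -40 [0.05, 0.71, 0.08, 1.33, -0.06, 1.11, -2.13]
1 -20 [0.04, 0.75, -0.0, 1.26, 0.0, 1.14, -1.89]
1 0 [0.03, 0.76, -0.11, 1.23, 0.08, 1.15, -1.66]
1 20 [0.05, 0.75, -0.26, 1.26, 0.19, 1.15, -1.44]
1 40 [0.07, 0.73, -0.4, 1.33, 0.29, 1.14, -1.23]
1 60 [0.08, 0.68, -0.47, 1.44, 0.33, 1.1, -0.98]
1 80 [0.12, 0.62, -0.56, 1.56, 0.36, 1.06, -0.71]
1 100 [0.17, 0.56, -0.63, 1.7, 0.38, 1.01, -0.42]
1 120 [0.24, 0.48, -0.67, 1.82, 0.36, 0.96, -0.06]
1 140 [0.34, 0.42, -0.71, 1.93, 0.34, 0.92, 0.33]
1 160 [0.45, 0.37, -0.73, 2.0, 0.32, 0.89, 0.77]
-1 -180 [0.21, 0.29, -0.3, 2.04, 0.11, 0.83, -1.73]
-1 -160 [0.3, 0.31, -0.3, 2.0, 0.12, 0.85, -1.28]
-1 -140 [0.38, 0.37, -0.3, 1.92, 0.14, 0.88, -0.86]
-1 -120 [0.42, 0.44, -0.31, 1.8, 0.16, 0.92, -0.48]
-1 -100 [0.45, 0.53, -0.34, 1.67, 0.2, 0.98, -0.14]
-1 -80 [0.45, 0.62, -0.39, 1.53, 0.26, 1.05, 0.16]
-1 -60 [0.43, 0.7, -0.46, 1.4, 0.32, 1.12, 0.45]
-1 -40 [0.41, 0.77, -0.55, 1.29, 0.4, 1.19, 0.71]
-1 -20 [0.38, 0.83, -0.64, 1.22, 0.48, 1.24, 0.96]
-1 0 [0.34, 0.85, -0.7, 1.2, 0.54, 1.27, 1.22]
-1 20 [0.3, 0.85, -0.75, 1.23, 0.57, 1.27, 1.48]
-1 40 [0.44, 1.0, -1.2, 1.3, 0.91, 1.42, 1.57]
-1 60 [0.43, 0.94, -1.19, 1.41, 0.88, 1.37, 1.84]
-1 80 [0.45, 0.88, -1.19, 1.54, 0.83, 1.3, 2.12]
-1 100 [-1.05, 0.88, 1.27, 1.78, -0.91, 1.2, -2.47]
-1 120 [-1.11, 0.79, 1.27, 1.91, -0.85, 1.13, -2.11]
-1 140 [-0.01, 0.34, -0.27, 1.95, 0.12, 0.86, -2.62]
-1 160 [0.12, 0.3, -0.32, 2.02, 0.13, 0.84, -2.2]
```

```bash
sed -i 's/R=.1555/R=.157/' h.py; python3 - <<'E'
from h import *
r.gripper_close()
p,o=pose(-140,.30,flip=-1); r.goto(p,o)
p,o=pose(-140,.19,flip=-1); r.servo_line(p,.1)
s=r.read_state(); print(s["t"],s["tool_pos"],s["ft_force"],s["gripper_width"])
w=r.read_camera("wrist"); cv2.imwrite("pics/w1.png",w[:,:,::-1])
im=r.read_camera("side"); cv2.imwrite("pics/s1.png",im[:,:,::-1])
a=cv2.resize(im[110:290,200:440],(640,480),interpolation=cv2.INTER_CUBIC)
cv2.imwrite("pics/c1.png",np.vstack([cv2.resize(w,(400,300)),cv2.resize(a,(400,300))])[:,:,::-1])
E
```

```text
5.5667 [ 0.52822656 -0.13747292  0.19065995] [-0.0073681   0.2831543  -0.68851849] 0.006629930809197538
```

View pics/c1.png

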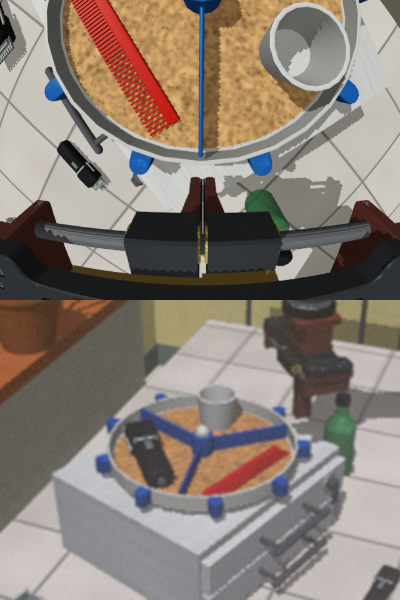

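The fingertip sits outside the rim, midway between two tabs. I'll descend and push most of the way, watching the force.

```bash
python3 - <<'E'
from h import *
def go(th,v):
    p,o=pose(th,.151,flip=-1); r.servo_line(p,v,ori=o)
    s=r.read_state(); print(th,round(s["t"],1),np.round(s["ft_force"],1),np.round(np.hypot(*(np.array(s["tool_pos"])[:2]-C)),4),flush=True); return s
p,o=pose(-140,.151,flip=-1); r.servo_line(p,.06)
go(-132,.03)
for th in list(range(-120,-23,12))+[-18]:
    s=go(th,.06)
    if np.linalg.norm(s["ft_force"])>12: print("stop");break
r.dwell(.3)
for c in ["scene","side"]:
    im=r.read_camera(c); cv2.imwrite(f"pics/{c}2.png",im[:,:,::-1])
    P=tabs(im,c,C)-C; a=np.degrees(np.arctan2(P[:,1],P[:,0])); print(c,np.round(a,1),np.round(a%40,1),np.round(np.hypot(*P.T),3))
    print([(np.round(d["position"],3).tolist(),round(d["p"],2)) for d in r.spot_in(c,"clipper")])
E
```

```text
-132 7.3 [ 0.2 -0.4  0. ] 0.157
-120 8.1 [-0.5 -0.4  0.1] 0.1569
-108 8.8 [-0.7 -0.3  0.5] 0.1569
-96 9.4 [-0.1  0.5 -0.7] 0.1569
-84 10.2 [-0.9  0.3  0.1] 0.157
-72 10.8 [ 0.2 -0.6  0.2] 0.157
-60 11.6 [ 0.4 -0.   0.1] 0.157
-48 12.2 [-0.   0.3 -0.3] 0.1571
-36 12.9 [ 0.1  0.1 -0.7] 0.1571
-24 13.7 [-0.3 -0.8  0.6] 0.1571
-18 14.1 [-0.  -0.3 -0.5] 0.157
scene [-168.1 -130.   153.7  111.9   71.9   30.8] [31.9 30.  33.7 31.9 31.9 30.8] [0.159 0.159 0.156 0.148 0.145 0.144]
[([0.474, 0.344, 0.046], 0.78), ([0.363, 0.001, 0.02], 0.76), ([0.593, 0.017, 0.189], 0.61)]
side [-124.3   29.5 -167.3   68.7  152.9  111.1] [35.7 29.5 32.7 28.7 32.9 31.1] [0.161 0.147 0.148 0.143 0.144 0.142]
[([0.353, 0.009, 0.021], 0.92), ([0.452, 0.364, 0.045], 0.64), ([0.571, 0.022, 0.188], 0.63)]
```

```bash
python3 - <<'E'
from h import *
for th in (-12,-7):
    p,o=pose(th,.151,flip=-1); r.servo_line(p,.02,ori=o)
r.dwell(.5)
p,o=pose(-13,.151,flip=-1); r.servo_line(p,.03,ori=o)
p,o=pose(-13,.30,flip=-1); r.servo_line(p,.1)
r.goto(np.array([.42,-.40,.35]),o)
print(r.read_state()["t"])
out=[]
for c in ["scene","side"]:
    im=r.read_camera(c)
    P=tabs(im,c,C)-C; a=np.degrees(np.arctan2(P[:,1],P[:,0])); print(c,np.round(a,1),np.round((a+20)%40-20,1))
    print([(np.round(d["position"],3).tolist(),round(d["p"],2)) for d in r.spot_in(c,"clipper")], [np.round(d["position"],3).tolist() for n in("steel_tray","bottle") for d in r.spot_in(c,n)])
    g=im.copy()
    R=lambda a,d,z:np.r_[C+d*np.array([np.cos(np.radians(a)),np.sin(np.radians(a))]),z]
    y=np.radians(-17.5); M=np.array([[np.cos(y),-np.sin(y)],[np.sin(y),np.cos(y)]])
    q=proj(c,[np.r_[C+M@v,.14] for v in ([-.15,-.165],[-.15,.165],[.15,.165],[.15,-.165])])
    cv2.polylines(g,[np.round(q*16).astype(np.int32)],True,(255,0,255),1,cv2.LINE_AA,4)
    q=proj(c,[R(162.5,.02,.182),R(162.5,.159,.167)]); cv2.polylines(g,[np.round(q*16).astype(np.int32)],False,(0,255,0),1,cv2.LINE_AA,4)
    p=proj(c,[*C,.15])[0].astype(int); out.append(cv2.resize(g[p[1]-80:p[1]+95,p[0]-110:p[0]+110],(600,477)[:2] if 0 else (660,525),interpolation=cv2.INTER_CUBIC))
for i,o in enumerate(out): cv2.imwrite(f"pics/e{i}.png",o[:,:,::-1])
E
```

```text
21.0583
scene [-158.5 -120.2  162.6  -81.5  122.6  -40.5   82.4    0.4   41.1] [ 1.5 -0.2  2.6 -1.5  2.6 -0.5  2.4  0.4  1.1]
[([0.365, -0.003, 0.02], 0.76), ([0.584, 0.004, 0.187], 0.7), ([0.474, 0.344, 0.044], 0.56)] [[0.646, -0.032, 0.171], [0.513, -0.281, 0.082], [0.584, 0.006, 0.19], [0.744, 0.277, 0.002]]
side [  -3.4 -153.6   38.7  163.3   79.   121.7] [-3.4  6.4 -1.3  3.3 -1.   1.7]
[([0.454, 0.365, 0.047], 0.9), ([0.354, 0.007, 0.022], 0.72), ([0.569, 0.014, 0.189], 0.7)] [[0.74, 0.273, 0.001], [0.494, -0.276, 0.092]]
```

View pics/e0.png

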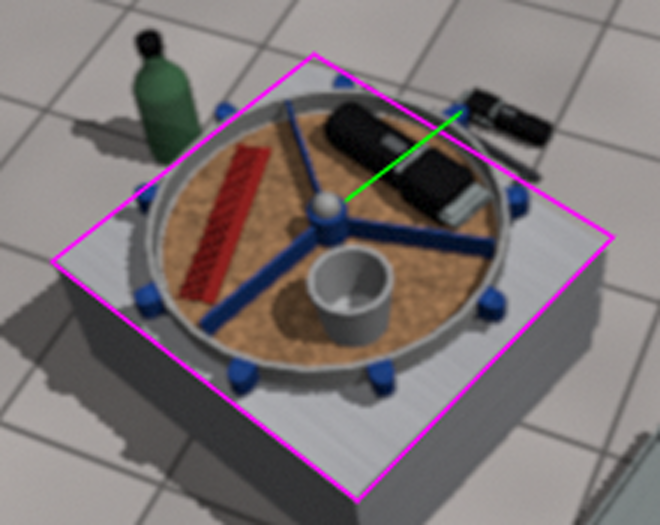

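View pics/e1.png

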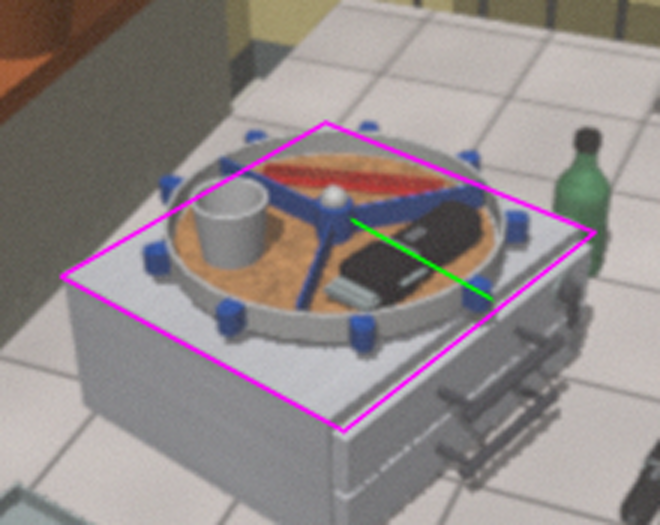

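The tab is on the target line, but spot_in puts the clipper's middle about 20 mm off it. I'll check that by projecting both into the pictures.

```bash
python3 - <<'E'
from h import *
u=np.radians(162.5); e=np.array([np.cos(u),np.sin(u)]); n=np.array([-e[1],e[0]])
for c in ["scene","side"]:
    im=r.read_camera(c); g=im.copy()
    m=((im.max(2)<62)).astype(np.uint8)*255
    reg=np.zeros(m.shape,np.uint8); th=np.linspace(0,6.28,60)
    cv2.fillPoly(reg,[proj(c,np.c_[C[0]+.128*np.cos(th),C[1]+.128*np.sin(th),0*th+.175]).astype(np.int32)],255)
    m=cv2.morphologyEx(m&reg,cv2.MORPH_CLOSE,np.ones((5,5))); k,_,st,ce=cv2.connectedComponentsWithStats(m)
    i=1+st[1:,4].argmax(); v=back(c,ce[i],.178)[0,:2]-C; print(c,st[i],ce[i],"radial",v@e,"tang",v@n)
    for dd in r.spot_in(c,"clipper"):
        p=np.array(dd["position"]); 
        if p[2]>.15: print("spot",p.round(3),"px",proj(c,p)[0].round(1)); cv2.circle(g,proj(c,p)[0].astype(int).tolist(),2,(255,255,0),-1)
    # predicted clipper box: centre 80 mm out, long axis tangential, top and bottom
    for z,col in((.156,(255,128,0)),(.192,(0,255,255))):
        q=proj(c,[np.r_[C+e*(.08+a)+n*b,z] for a,b in((-.0225,-.079),(-.0225,.079),(.0225,.079),(.0225,-.079))])
        cv2.polylines(g,[np.round(q*16).astype(np.int32)],True,col,1,cv2.LINE_AA,4)
    p=proj(c,[*C,.15])[0].astype(int); o=cv2.resize(g[p[1]-70:p[1]+60,p[0]-90:p[0]+90],(560,404),interpolation=cv2.INTER_CUBIC)
    cv2.imwrite(f"pics/f_{c}.png",o[:,:,::-1])
a=cv2.imread("pics/f_scene.png");b=cv2.imread("pics/f_side.png");cv2.imwrite("pics/f.png",cv2.resize(np.vstack([a,b]),(416,600)))
E
```

```text
scene [ 271  192   62   54 1466] [302.09208731 216.68144611] radial 0.06938751380977526 tang -0.013063712841136865
spot [0.585 0.007 0.19 ] px [305.7 214.3]
side [324 191  45  33 508] [347.2007874  207.62795276] radial 0.08582490567448248 tang -0.004143448237229625
spot [ 0.643 -0.026  0.165] px [320.7 201.4]
spot [0.566 0.019 0.185] px [344.  211.1]
spot [ 0.662 -0.117  0.156] px [327.5 184.8]
```

View pics/f.png

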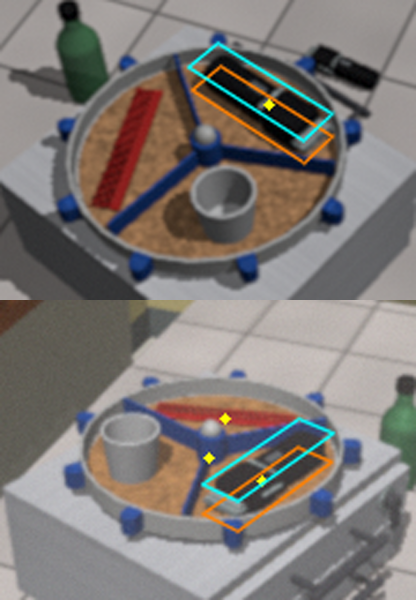

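The tray angle looks right, but the clipper may lie off-centre toward +y. I'll take one rectified top view from the wrist camera to measure it.

```bash
cat >> h.py <<'E'
def topview(w,s,z,yaw=-17.5,half=.2,ppm=1500):
    """wrist fisheye picture resampled on the plane z, unit frame: right = unit -y, up = unit +x"""
    k=r.calibration("wrist"); f=240/np.tan(np.radians(k["vertical_fov"]/2)); y=np.radians(yaw)
    N=int(2*half*ppm); i,j=np.mgrid[0:N,0:N]; ux=half-i/ppm; uy=half-j/ppm
    X=np.stack([C[0]+ux*np.cos(y)-uy*np.sin(y),C[1]+ux*np.sin(y)+uy*np.cos(y),0*ux+z],-1).reshape(-1,3)
    T=np.eye(4); T[:3,:3]=np.array(s["orientation"]); T[:3,3]=s["tool_pos"]
    W=np.linalg.inv(T@np.array(k["tool_from_camera"])); p=X@W[:3,:3].T+W[:3,3]
    rr=np.hypot(p[:,0],p[:,1]); a=np.arctan2(rr,p[:,2])*f/rr
    return cv2.remap(w,(p[:,0]*a+k["cx"]).reshape(N,N).astype(np.float32),(p[:,1]*a+k["cy"]).reshape(N,N).astype(np.float32),cv2.INTER_LINEAR)
E
python3 - <<'E'
from h import *
p,o=pose(-162,.34,R=.16,flip=-1); r.goto(p,o); r.dwell(.3)
s=r.read_state(); w=r.read_camera("wrist"); cv2.imwrite("pics/w3.png",w[:,:,::-1])
import pickle; pickle.dump((s,w),open("w3.pkl","wb")); print(s["t"])
g=topview(w,s,.178); 
for k in (-.08,0,.08): cv2.line(g,(0,int((.2-k)*1500)),(599,int((.2-k)*1500)),(0,255,0),1)
cv2.line(g,(300,0),(300,599),(0,255,0),1)
cv2.imwrite("pics/t3.png",g[:,:,::-1])
E
```

```text
24.575
```

View pics/t3.png

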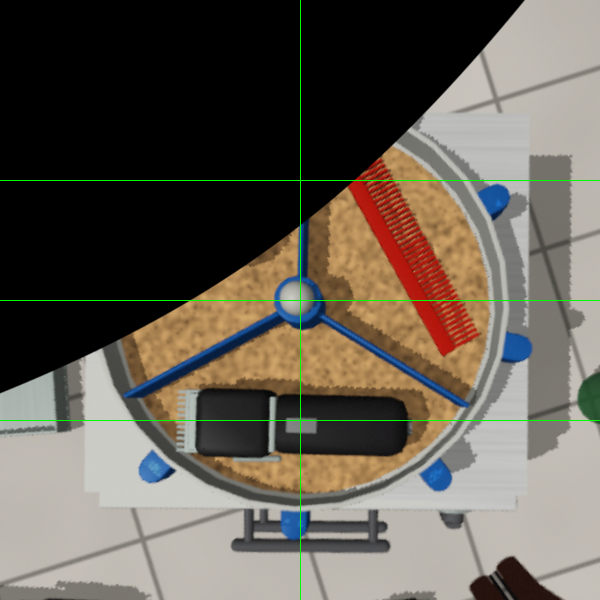

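The rectified top view shows the unit's edges square with the assumed frame. The front tab is at (293,525), about 2° from the centre line at column 300. The clipper spans columns 178–408, so its middle is about 5 mm off the centre line. All of this is within tolerance, and the arm is clear.

```bash
python3 - <<'E'
from station import r
r.close_job()
E
```

```text
the job is handed in; nothing more can be done
```

The clipper bay now faces the front of the drawer unit, and I handed the job in at about 24.6 s of the 54 s allowed.

I pushed one rim tab with the closed fingertips, turning the tray about 122° counter-clockwise. I then backed off the tab and lifted clear.

- **Push force:** the wrist readings stayed within noise, about 1 N, at every stop of the main push. I did not read them over the last 11°.
- **Tray angle:** the last wrist top view put the tray within about 2° of square, against a 10° limit.
- **Clipper position:** its middle was about 5 mm off the unit's centre line, against an 18 mm limit. It lies about 80 mm in front of the axis.
- **Everything else:** the comb and cup are in their bays, and the drawers look shut. The steel tray and bottle were where they started to within the network's error.

**Disagreement:** `spot_in` had put the clipper's middle about 20 mm off the line. It also misplaced some low-confidence things. I discounted that reading because the picture overlays and the wrist top view both contradicted it. I judged that the tray had come to rest by dwelling and from steady pictures, not by measuring its speed.

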